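# Swing the dosing arm over the green-banded beaker and start the dose

### The arm

A 6-joint arm with a two-finger parallel gripper is mounted at the origin on the work surface. World frame = base frame: x ahead of the robot, y to its left, z up, the work surface at z = 0. Lengths are in mm, angles in rad, forces in N, time in s.
With the tool pointing down it reaches from about 350 to 975 mm from the base axis. Payload 7.1 kg.
Tool frame: the origin (TCP) lies on the front face of the gripper's body, between the roots of the fingers; the fingertips stand 80 mm ahead of it and the grasp point (between the pads) lies 61 mm ahead of it (env.tips_ahead is the distance from the TCP to the fingertips, in mm); z points along the fingers, y is the line along which they close (so a half turn about z gives the same grasp; the last joint's range is limited). The gripper opens to 88 mm and grips with 3 to 60 N. Pads are 20 mm wide; open, the fingers measure 115 mm over their backs; the gripper's body (75 mm by 178 mm) begins 61 mm behind the grasp point.
Start: joints at [1.281, 0.423, 1.63, -0, 1.089, -0.019], TCP at [167.158, 602.216, 302.675] pointing down, gripper open.
Joint ranges: [-3, 3], [-0.9, 2.11], [0.09, 2.58], [-1.31, 4.45], [0.11, 2.69], [-2.54, 2.54]. Speed limits (rad/s): [2.39, 2.39, 3.01, 3.14, 3.14, 3.14].

### API

Orientations are given as a unit quaternion [x, y, z, w].
In Python, from station import env, set_gripper, viewer, workorder gives the robot as it stands. Calls block until the motion is done:
- env.reach(position, orientation): joint-space move of the TCP to a pose.
- env.move_l(position, rot=None, rate=150, f_stop=None): straight line of the TCP; rot=None keeps the orientation; rate is the mean speed in mm/s. With f_stop (N) it stops when the force on the tool has changed by that much, and returns True; else False.
- env.move_joints(angles): joint-space move.
- set_gripper(opening): finger opening in mm; the grip force is fixed at half the most; returns when the fingers have stopped.
- env.hold(seconds).
- env.ik(position, orientation): joint angles nearest the present ones, or None.
- env.read_state(): the state.
- viewer.camera(name): name is "side" or "top"; returns the picture (420x560x3 uint8, blue, green, red); there is no depth.
- viewer.camera_params(name): a dict with "fx", "fy", "cx", "cy" (pixels), "pose" (4x4, takes a point from camera to world coordinates). Camera axes: x right, y up, looking along -z (the intrinsics and any distortion apply to the point x, -y, -z); pixel columns grow to the right and rows downward; lengths in mm; the calibration is good to about 2 mm. A picture is of the moment at which its call begins. camera_params takes no time and is no camera call.
A pose or a line that the arm cannot do raises env.IKError and nothing moves.
- workorder.sign_off(): hands the job in; it is judged then, once.
The state is a dict: "time_s": time; "qpos": joint angles; "dq": joint speeds; "tau": joint torques, N m; "tool_pos": TCP position; "orientation": TCP orientation; "force": force on the tool from outside, world axes, zero at the start; "wrist_torque": the same for the moment, N m; "width": finger opening in mm; "grip_force": force on a finger pad.
Only numpy, scipy, OpenCV 4.12 (cv2) and the standard library are available. Lean on these libraries where they do the work, as an engineer would, in place of code of your own. Each camera call takes 0.05 s, during which the arm holds its last target. There are 200 camera calls.

### The job

Gently push the dosing unit's swing arm round by the side of its bar until the nozzle hangs over the middle of the beaker with the green band, then press the green key on the meter right down to start the dose, let it go and leave the arm there. Push the bar from one side at a time, do not grip it, and do not touch the nozzle. Leave the beakers and everything else standing where they are, and do not press the red key.

Things in the scene. Friction and masses are not known exactly. Their poses are not given: they have to be found in the camera images.
- dosing_unit: fixed white dosing unit (160 x 140 x 60 mm box with an amber bottle on it, top at 190 mm, and an aluminium post carrying the swing arm). Origin: on the bench, on the vertical axis of the post, which is the arm's pivot. The box reaches from 50 mm in front (-x) to 110 mm behind the post. Its own -x axis points out over the beakers, roughly towards the robot
- dosing_arm (a joint): angle of the swing arm about the vertical pivot axis (rad), 0 when the bar points along the unit's own -x axis; growing = anticlockwise seen from above, so that the nozzle moves towards the unit's own -y side. Stops at -1.25 and 1.25. Stiff bearing: it takes about 2 N of push 130 mm from the pivot and the arm stays where it is left
- nozzle_tip (a point): lower end of the green nozzle with its glass tip at the end of the swing arm, 200 mm from the pivot axis and 115 mm above the bench, 20 mm above the beakers' rims. The nozzle's green block is 30 x 34 mm, and its highest point is 218 mm above the bench
- bar_left (a point): upright flank of the arm's white bar on its +y side (joint at 0, unit unturned). The level straight bar points from pivot to nozzle, is 24 mm wide, 180 to 206 mm above the bench; the blue hub on the pivot tops at 210 mm. Origin: on the flank at mid-height, 130 mm from the pivot axis: the place to push. Free flank: 30 to 175 mm from the axis. Pushing here makes the joint angle grow
- bar_right (a point): the same flank on the bar's other (-y) side, same dimensions. Push here to make the joint angle fall
- beaker_green: open milky plastic beaker, 70 mm wide and 95 mm tall, wall 4 mm, loose (about 120 g), standing on the bench under the path of the nozzle; the band is the top 25 mm of its outside and its rim, coloured green: the beaker to be dosed. Origin: centre of its underside
- beaker_orange: open milky plastic beaker, 70 mm wide and 95 mm tall, wall 4 mm, loose (about 120 g), standing on the bench under the path of the nozzle; the band is the top 25 mm of its outside and its rim, coloured orange. Origin: centre of its underside
- beaker_white: open milky plastic beaker, 70 mm wide and 95 mm tall, wall 4 mm, loose (about 120 g), standing on the bench under the path of the nozzle; the band is the top 25 mm of its outside and its rim, coloured white. Origin: centre of its underside
- key_green_top (a point): centre of the top of the round green key (28 mm across) on the flat front deck of the fixed white bench meter (200 x 200 mm), 72 mm above the bench, 22 mm above the deck. It is pressed straight down; the red key is 84 mm to its right (-y) and the meter's sloped display lies behind, up to 100 mm high
- key_green (a joint): travel of the green key (m): 0 up, 0.006 fully down; sprung, about 1.5 N to start and 5 N fully down
- key_red (a joint): travel of the red key (m), same make as the green one: to be left alone
- vial: small amber glass vial with black cap, 28 mm wide, 55 mm tall, loose, standing under the swing arm. Origin: centre of its underside
- reagent_bottle: glass bottle with blue cap, 64 mm wide, 150 mm tall, loose. Origin: centre of its underside
- green_cap_jar: small white jar with green cap, 42 mm wide, 75 mm tall, loose. Origin: centre of its underside
- tub: open white tub 120 x 120 x 60 mm, loose. Origin: centre of its underside

How it is judged (in metres and radians):
On the way, in this order (a step that is already met when the one before it is completed fails the run):
1. the nozzle hangs at rest over the middle of the green-banded beaker (within 18 mm) (horizontal distance between nozzle_tip and beaker_green below 0.018 m and velocity of joint dosing_arm between -0.05 and 0.05 rad/s), for 0.2 s.
2. the green key is pressed down, with the nozzle still there (horizontal distance between nozzle_tip and beaker_green below 0.018 m and value of joint key_green above 0.004 m), for 0.05 s.
At the end, for the whole second after the job is handed in: The nozzle tip stands within 18 mm (level distance) of the green-banded beaker's axis with the arm at rest, both keys are up again, and every loose thing stands upright within 15 mm of where it was (all of step 1 and value of joint each of key_green, key_red below 0.002 m and distance of each of beaker_green, beaker_orange, beaker_white, vial, reagent_bottle, green_cap_jar, tub from where it was at the start of the episode below 0.015 m and angle between each of beaker_green, beaker_orange, beaker_white, vial, reagent_bottle, green_cap_jar, tub's own z axis and vertical below 0.15 rad); the robot touches nothing.
It fails at once if the red key is pressed, or the green key while the nozzle is not over the green-banded beaker (value of joint key_red above 0.003 m or (value of joint key_green above 0.003 m and not (horizontal distance between nozzle_tip and beaker_green below 0.018 m))).
It fails at once if the nozzle is touched by the robot (contact force between any of the fingers, the arm and dosing_arm_c4 above 0.5 N or contact force between any of the fingers, the arm and dosing_arm_c5 above 0.5 N or contact force between any of the fingers, the arm and dosing_arm_c6 above 0.5 N).
It fails at once if the bar is gripped: fingers press on both its flanks at once (contact force between the fingers and dosing_arm_c2 above 0.3 N and contact force between the fingers and dosing_arm_c3 above 0.3 N).
It fails at once if the arm is flung round (over 3 rad/s) (velocity of joint dosing_arm above 3 rad/s or velocity of joint dosing_arm below -3 rad/s).
It fails at once if a beaker, vial, bottle, jar or the tub is moved more than 15 mm, lifted or tipped (not (distance of each of beaker_green, beaker_orange, beaker_white, vial, reagent_bottle, green_cap_jar, tub from where it was at the start of the episode below 0.015 m and angle between each of beaker_green, beaker_orange, beaker_white, vial, reagent_bottle, green_cap_jar, tub's own z axis and vertical below 0.15 rad)).
It also fails if it takes over 51 s, if anything falls off the work surface, if the arm or the gripper's body presses on something with over 40 N, if the wrist force passes 120 N, or if a joint passes its speed limit or range.

## Working session

There is one attempt and no reset: what is moved stays moved. The work goes in short steps, each a Python script; the robot and the scene stay as the last script left them, time stands still between calls to the robot, and variables do not carry over. Pictures are saved under pics/ and viewed, at most 10 in all, crops included, and the job is handed in when it is done.

```bash
mkdir -p pics
python3 - <<'E'
from station import env, viewer
import cv2
for n in("top","side"):
    cv2.imwrite(f"pics/{n}0.png",cv2.resize(viewer.camera(n),(800,600),interpolation=cv2.INTER_CUBIC)); print(n,viewer.camera_params(n))
s=env.read_state();print(s["time_s"],s["orientation"],s["width"])
E
```

```text
top {'fx': 480.2362293708707, 'fy': 480.2362293708707, 'cx': 283.6811254167123, 'cy': 212.6775781693358, 'pose': array([[ 1.83344914e-02,  9.84875898e-01, -1.72288455e-01,
         3.22841402e+02],
       [-9.99646338e-01,  2.13767107e-02,  1.58188191e-02,
        -3.76491177e+00],
       [ 1.92625341e-02,  1.71937493e-01,  9.84919516e-01,
         1.38333640e+03],
       [ 0.00000000e+00,  0.00000000e+00,  0.00000000e+00,
         1.00000000e+00]])}
side {'fx': 402.76542992714985, 'fy': 402.76542992714985, 'cx': 283.67373232388576, 'cy': 203.65115186430526, 'pose': array([[ 7.88153072e-01,  3.77070843e-01, -4.86448676e-01,
         7.76955759e+01],
       [-6.15459996e-01,  4.76588434e-01, -6.27751908e-01,
        -5.99695150e+02],
       [-4.87112907e-03,  7.94154295e-01,  6.07696658e-01,
         7.01999582e+02],
       [ 0.00000000e+00,  0.00000000e+00,  0.00000000e+00,
         1.00000000e+00]])}
0.1 [ 1.34976687e-01  9.90848525e-01 -6.94827364e-04 -1.09206877e-04] 87.79297648518161
```

View pics/top0.png

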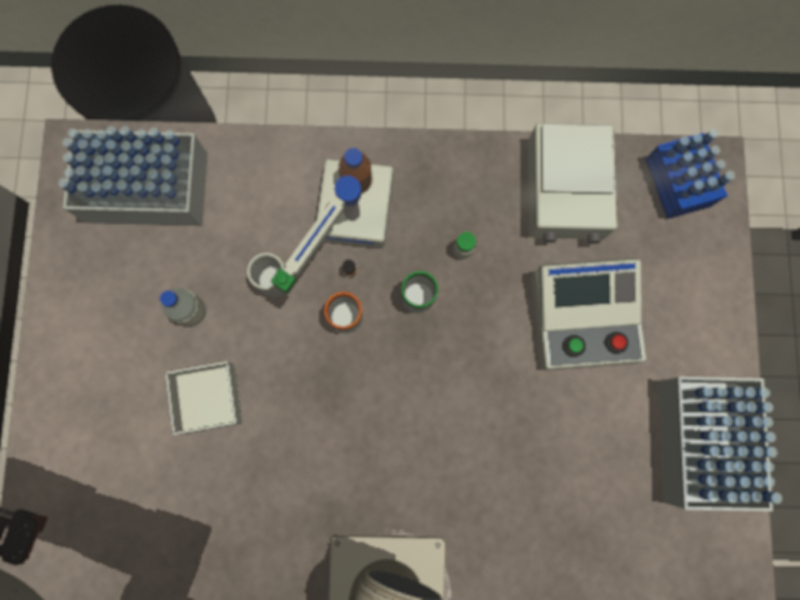

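View pics/side0.png

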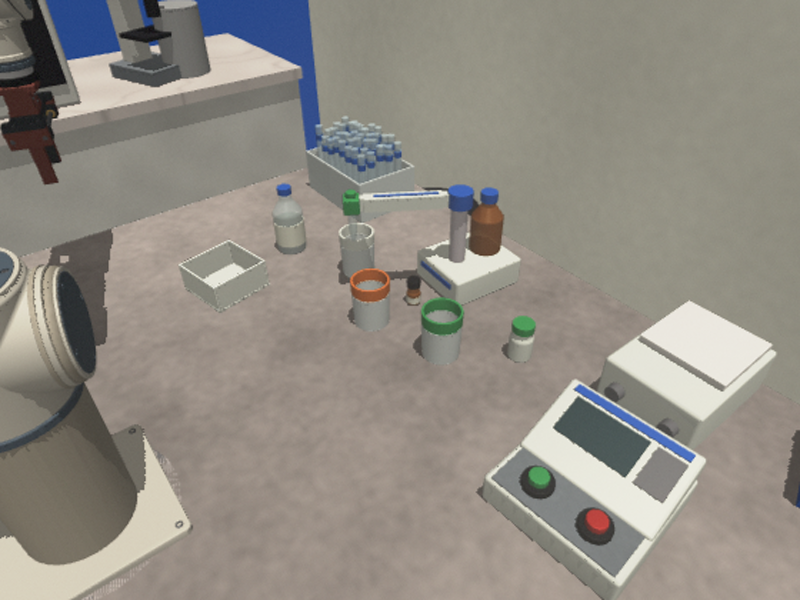

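The top view shows the hub at (348,189), nozzle (284,280) over the white beaker (267,272), orange beaker (343,312), green beaker (420,291), and the green and red keys at (576,346) and (619,343). The arm must turn anticlockwise, so I push on bar_left. Next I measure these positions more exactly.

```bash
cat > h.py <<'E'
from station import env, set_gripper, viewer, workorder
import numpy as np, cv2
def px(n,P):
    c=viewer.camera_params(n); T=np.linalg.inv(c["pose"]); p=T[:3,:3]@np.array(P,float)+T[:3,3]
    return np.array([c["cx"]+c["fx"]*p[0]/-p[2], c["cy"]-c["fy"]*p[1]/-p[2]])
def w(n,u,v,z):
    c=viewer.camera_params(n); d=c["pose"][:3,:3]@np.array([(u-c["cx"])/c["fx"],-(v-c["cy"])/c["fy"],-1]); o=c["pose"][:3,3]
    return (o+d*(z-o[2])/d[2])[:2]
E
python3 - <<'E'
from h import *
a=viewer.camera("top")
k=1.42857
for n,u,v,z in [("hub",348,189,210),("noz",284,280,218),("green",420,291,95),("orange",343,312,95),("white",267,272,95),("kg",576,346,72),("kr",619,343,72),("jar",466,241,75),("vial",349,268,55),("bottle",169,299,150)]:
    print(n,w("top",(u+.5)/k-.5,(v+.5)/k-.5,z).round(1))
# crop: cols 165-315, rows 100-235
cv2.imwrite("pics/c1.png",cv2.resize(a[100:240,155:340],None,fx=4.25,fy=4.25,interpolation=cv2.INTER_CUBIC))
hsv=cv2.cvtColor(a,cv2.COLOR_BGR2HSV)
m=cv2.inRange(hsv,(45,90,40),(80,255,255))
n,l,st,ce=cv2.connectedComponentsWithStats(m)
for i in range(1,n):
    if st[i,4]>15: print("green",st[i],ce[i].round(1))
m=cv2.inRange(hsv,(100,130,60),(125,255,255)); n,l,st,ce=cv2.connectedComponentsWithStats(m)
for i in range(1,n):
    if st[i,4]>40 and st[i,0]<330: print("blue",st[i],ce[i].round(1))
E
```

```text
hub [734.4  83.8]
noz [564.3 188.3]
green [574.1 -51.8]
orange [530.3  93.9]
white [604.7 241.8]
kg [ 477.2 -355.3]
kr [ 484.7 -439. ]
jar [ 680.4 -141.8]
vial [625.2  88.1]
bottle [538.6 405.9]
green [320 162  13  14 140] [325.9 168.6]
green [191 188  16  16 150] [198.1 196.1]
green [281 190  25  26 128] [293.4 200.7]
green [398 237  11  10  87] [402.7 241.4]
blue [242 105  11  10  89] [246.9 109.7]
blue [235 124  17  17 230] [243.3 131.7]
blue [113 204  10  10  84] [117.6 208.5]
```

View pics/c1.png

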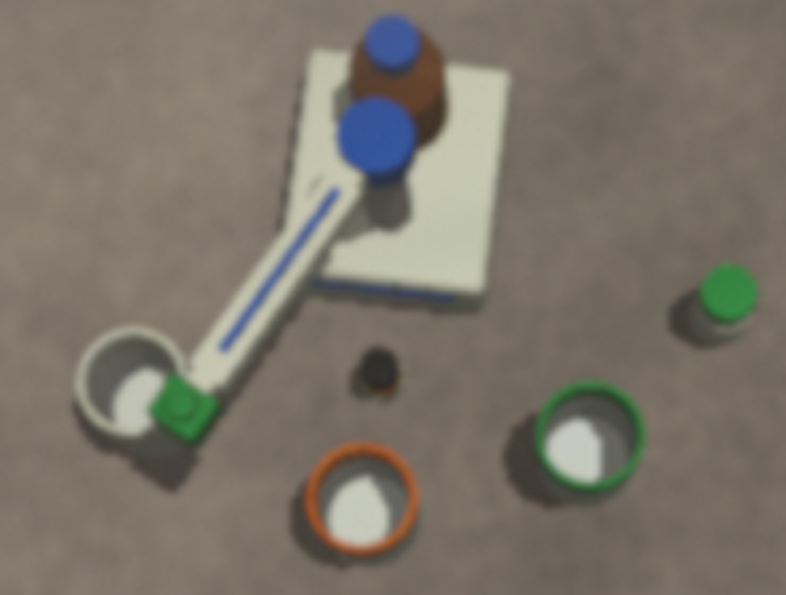

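```bash
cat >> h.py <<'E'
piv=w("top",243.3,131.4,210)
def rot(n):
    y=np.array([n[0],n[1],0]);z=np.array([0,0,-1.]);
    from scipy.spatial.transform import Rotation as R
    return R.from_matrix(np.c_[np.cross(y,z),y,z]).as_quat()
def pose(phi,off,tip=184,r=130):
    "closed fingers beside the bar (+y flank) at bar direction phi, off mm from the bar's centre line"
    n=np.array([np.sin(phi),-np.cos(phi)]); p=piv+r*np.array([np.cos(phi),np.sin(phi)])+off*n
    return [*p,tip+env.tips_ahead],rot(n)
E
python3 - <<'E'
from h import *
print("side green",w("side",(442.5)/1.42857-.5,(315.5)/1.42857-.5,95),"hub side",w("side",461/1.42857-.5,190/1.42857-.5,210))
g=w("top",293.3,202.3,95);d=g-piv;print("top green",g,piv,np.hypot(*d))
nz=w("top",198.3,195.8,215)-piv; ph0=np.arctan2(nz[1],nz[0]); pt=np.arctan2(d[1],d[0])%(2*np.pi); print(np.degrees([ph0,pt]))
set_gripper(0)
p,q=pose(ph0,70,250); env.reach(p,q)
p,q=pose(ph0,70); env.move_l(p)
p,q=pose(ph0,35); print(env.move_l(p,rate=60,f_stop=2))
p,q=pose(ph0,22); print(env.move_l(p,rate=25,f_stop=1.5))
s=env.read_state(); n=np.array([np.sin(ph0),-np.cos(ph0)])
print("contact off",(s["tool_pos"][:2]-piv)@n,s["force"],s["time_s"],s["width"])
cv2.imwrite("pics/c2.png",cv2.resize(viewer.camera("side")[90:290,150:400],None,fx=3,fy=3,interpolation=cv2.INTER_CUBIC))
E
```

```text
side green [570.98402019 -60.90600179] hub side [738.55792283  87.0577611 ]
top green [577.5854615  -50.23671617] [736.36235699  84.29332296] 208.106785022747
[148.39645095 220.2742651 ]
False
True
contact off 23.367587613975765 [-1.00428574  0.06359688 -0.18806525] 5.5333 0.351521894371111
```

View pics/c2.png

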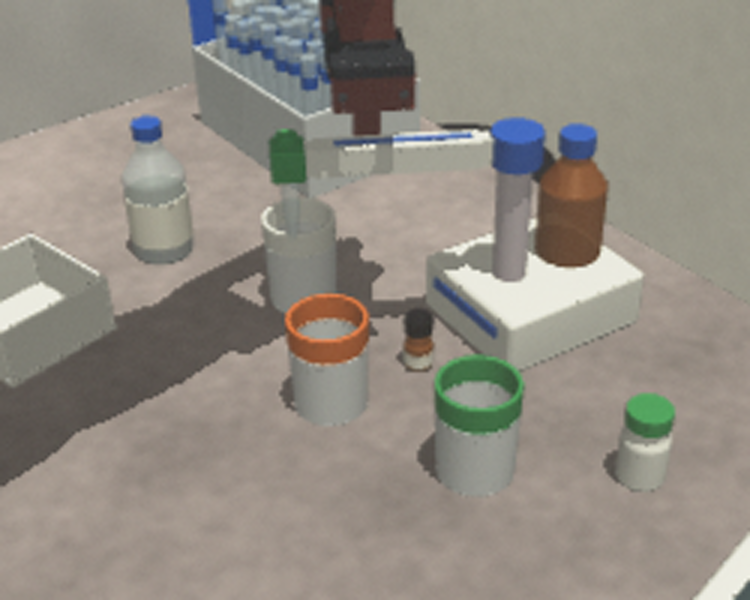

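The finger rests on the bar's outer flank, clear of the nozzle. The green rim centre is at about (479,383) in this crop, and the beakers stand undisturbed. I'll sweep to about 6° short and look.

Run:
```python
from h import *
print("side green",w("side",150+479.5/3-.5,90+383.5/3-.5,95))
ph0,pt=np.radians([148.4,220.3])
fm=0
for ph in np.linspace(ph0,pt-np.radians(6),12)[0:]:
    p,q=pose(ph,23.4); env.move_l(p,q,rate=50)
    fm=max(fm,np.linalg.norm(env.read_state()["force"]))
s=env.read_state(); print(s["time_s"],s["force"],fm)
a=viewer.camera("top"); b=viewer.camera("side")
f=lambda x:cv2.resize(x,None,fx=4,fy=4,interpolation=cv2.INTER_CUBIC)
cv2.imwrite("pics/c3.png",np.hstack([f(a[110:240,210:310]),f(b[110:240,240:340])]))
```

```text
side green [578.4596324  -52.56821302]
10.5083 [0.31421763 0.21642013 0.23452676] 1.3176286484385336
```

View pics/c3.png

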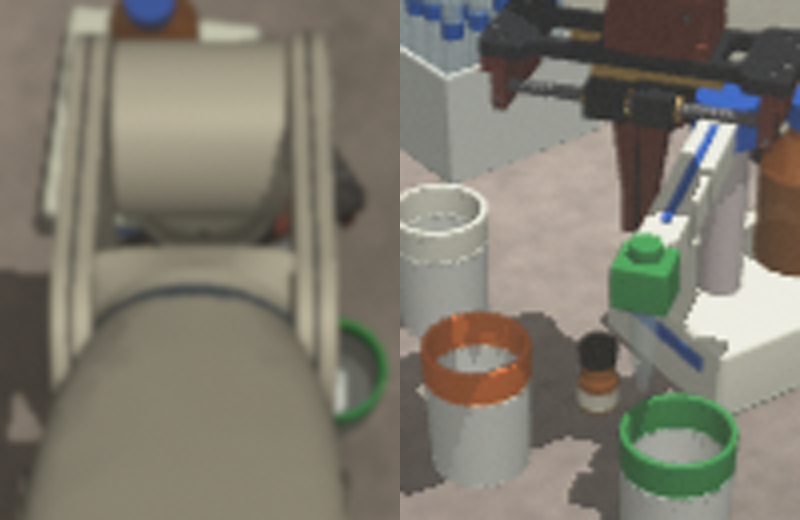

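The side view shows the nozzle knob at crop (645,243), approaching the green beaker at (679,432). I'll compute the bar angle from that.

Run:
```python
from h import *
x=w("side",240+245.5/4-.5,110+243.5/4-.5,217);d=x-piv
print(x,np.hypot(*d),np.degrees(np.arctan2(d[1],d[0]))%360)
for ph in (208,211,214.3,217):
    r=np.radians(ph); p=[*(piv+200*np.array([np.cos(r),np.sin(r)])),217]; print(ph,(px("side",p)-[239.5,109.5])*4+[400,0])
g=[577.8,-51,95]; print("side",(px("side",g)-[239.5,109.5])*4+[400,0])
s=env.read_state(); print(s["tool_pos"],pose(np.radians(214.3),23.4)[0],s["force"])
```

```text
[570.71749854 -26.55734966] 199.31405056659975 213.79070881158358
208 [610.95829936 237.2060964 ]
211 [628.46417814 241.0180298 ]
214.3 [648.2363404  244.66209541]
217 [664.75237875 247.19937548]
side [676.76103577 430.45553414]
[615.6549779   30.61787397 263.98809576] [np.float64(615.7830691629547), np.float64(30.365636692123452), 264.0] [ 0.08350768  0.05957916 -1.44280213]
```

Run:
```python
from h import *
for ph in np.radians([216.5,218.5,220.3]):
    p,q=pose(ph,23.4); env.move_l(p,q,rate=30)
env.hold(.3)
p,q=pose(ph,60); env.move_l(p,rate=80)
p,q=pose(ph,60,270); env.move_l(p)
env.reach([477,150,350],q)
a=viewer.camera("top"); b=viewer.camera("side"); print(env.read_state()["time_s"])
f=lambda x:cv2.resize(x,None,fx=4,fy=4,interpolation=cv2.INTER_CUBIC)
cv2.imwrite("pics/c4.png",np.hstack([f(a[110:240,230:330]),f(b[110:240,240:340])]))
```

```text
13.9333
```

View pics/c4.png

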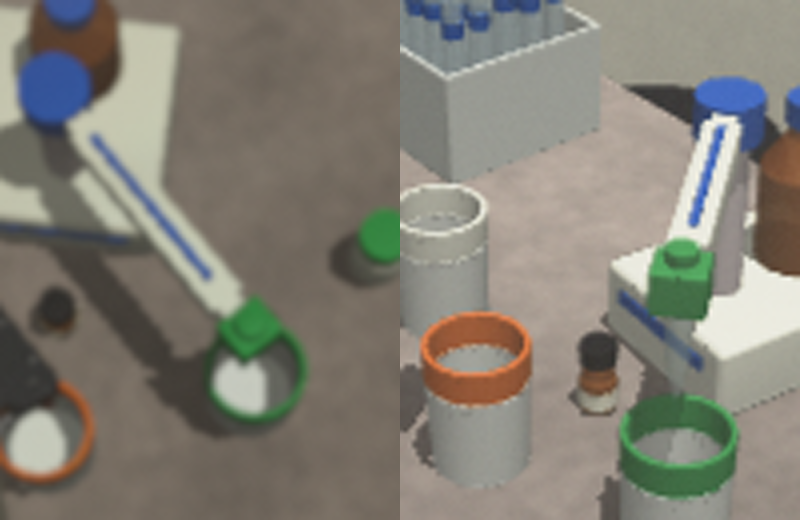

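Top knob is at crop (253,322) and side knob at (681,247). The glass tip appears close to the rim centre. Now to compute the actual offset.

Run:
```python
from h import *
t=w("top",230+253.5/4-.5,110+322.5/4-.5,217); s=w("side",240+281.5/4-.5,110+247.5/4-.5,217)
for x in(t,s):
    d=x-piv; print(x,np.hypot(*d),np.degrees(np.arctan2(d[1],d[0]))%360)
gt=w("top",230+256.5/4-.5,110+370/4-.5,95); gs=w("side",240+279.5/4-.5,110+431/4-.5,95);print(gt,gs,t-gt,s-gs)
for n in("top","side"): c=viewer.camera_params(n)
print("key",w("top",402.7,241.4,72),w("side",539/1.42857-.5,477/1.42857-.5,72))
```

```text
[584.29179613 -44.31910897] 199.16478887758444 220.2225979056904
[583.68988987 -42.05491367] 198.17355807075447 219.6103783418254
[578.44129087 -51.11360876] [578.74140941 -52.39362653] [5.85050526 6.79449979] [ 4.94848046 10.33871286]
key [ 478.97904546 -354.42022602] [ 476.40124713 -357.8573326 ]
```

The nozzle is about 10 mm off centre. That is nearly all radial, so pushing can't reduce it, and it is within 18 mm. Now I press the key.

Run:
```python
from h import *
T=env.tips_ahead; k=[478,-356]; q=rot([0.,1.])
env.reach([430,-100,350],q); env.reach([*k,300],q); env.move_l([*k,84+T])
r=env.move_l([*k,65+T],rate=15,f_stop=12); env.hold(.3)
s=env.read_state(); print(r,s["tool_pos"]-[0,0,T],s["force"])
cv2.imwrite("pics/c5.png",cv2.resize(viewer.camera("side")[270:420,300:500],None,fx=3,fy=3))
env.move_l([*k,90+T],rate=60); env.move_l([*k,300]); env.reach([430,-150,380],q); env.hold(.5)
a=viewer.camera("top"); cv2.imwrite("pics/c6.png",cv2.resize(a,(800,600))); print(env.read_state()["time_s"])
```

```text
True [ 477.98412841 -356.00970888   66.37235291] [-1.034104   -0.30252529  5.44310039]
21.525
```

View pics/c5.png

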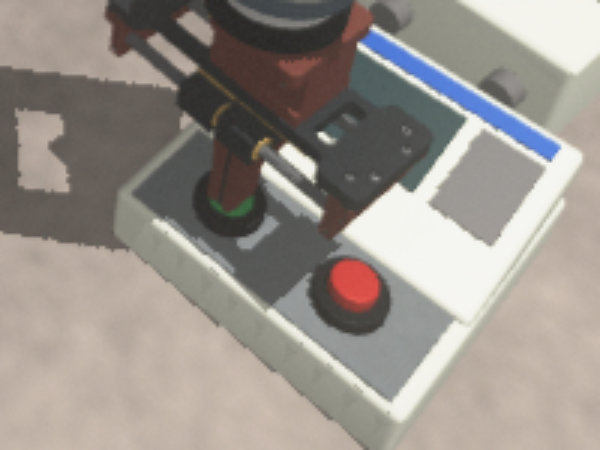

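View pics/c6.png

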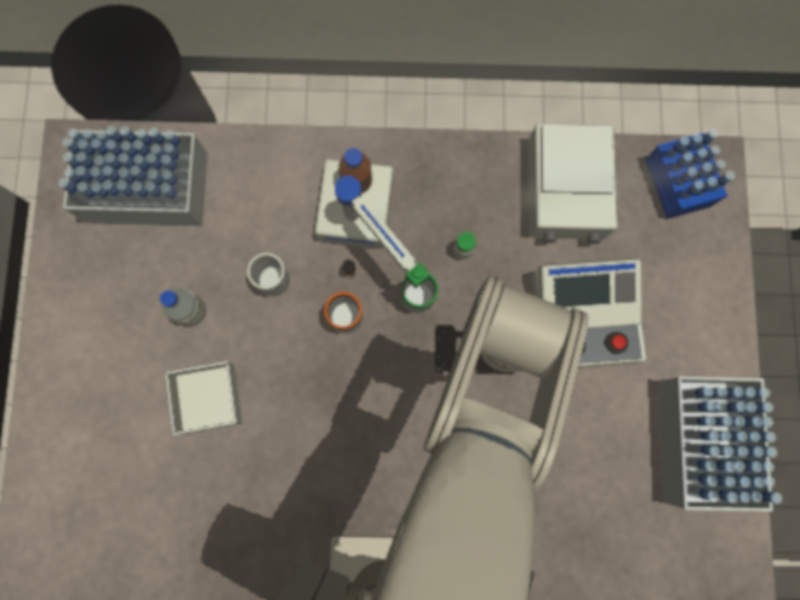

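The first picture shows the finger square on the green key, pressed down to 66.4 mm with 12 N reached, and the red key free. The second shows the nozzle still over the green beaker at (420,280), the other things unmoved and the robot clear.

```bash
python3 -c "
from h import *
print(workorder.sign_off())"
```

```text
the job is handed in; nothing more can be done
None
```

I handed the job in at about 21.5 s: the nozzle hangs about 10 mm from the middle of the green-banded beaker (limit 18 mm), the green key was pressed right down and let go, and the last picture shows everything else where it was; the sign-off gave no verdict.

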